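# Bring the camp hob's levelling foot down to just bear

### The job

The camp hob on the maple board would rock under a pan, because its screw foot still hangs clear of the cork coaster packed beneath it. Turn that foot's black knob clockwise until the pad just bears on the coaster: firmly touching, but not jacking the hob up off its other feet. Leave the hob and everything else on the board where they stand.

Things in the scene. Friction and masses are not known exactly. Their poses are not given: they have to be found in the camera images.
- hob: green one-burner camp hob, case 265 x 325 mm, 68 mm high, 90 with the pan support; 3 kg, loose. Origin: centre of its underside, at board level; x to its back, y to its left, z up. It stands on three rubber feet at (-110, -140), (-110, 140), (110, -140) mm; the fourth, the screw foot, is on an outrigger arm at (100, 205) mm. Driven on past touching, to 8 to 10 N, it lifts the front left foot.
- leveller: the screw foot: round black fluted knob (40 mm across, 22 mm high) on a 10 mm threaded spindle with a round rubber pad (32 mm) at the bottom, all one piece. Origin: knob's centre, on the vertical axis, 98.5 mm above the pad's underside, 107 to 108 mm above the board at first. Clockwise from above (negative about z) drives it down, 6 mm a turn; it stays where it is left.
- foot_spot (a point): point of the board under the screw foot's axis, moving with the hob. Here lies a fixed cork coaster, 72 mm across, 2.5 to 7 mm thick, each time another, so that the pad starts 1.5 to 7 mm above it. Turning takes 0.03 N m while the foot hangs free; once the pad bears, its rubbing adds 0.06 to 0.12 N m, growing over half a radian; it ebbs when turning stops.
- saucepan: stainless steel saucepan, 160 mm across, 90 mm high, with a 170 mm handle to its -x; origin: centre of its underside
- egg_cup: white ceramic egg cup, 50 mm across, 66 mm high; origin: centre of its foot
- spatula: orange silicone spatula, 285 mm long, lying along its x with the blade to +x, 20 mm high; origin: on its underside
- mug: blue mug, 80 mm across, 85 mm high, handle to its +y; origin: centre of its underside
- oil: green glass oil bottle, 62 mm across, 220 mm high; origin: centre of its underside
- caddy: white plastic condiment caddy, fixed to the board, 230 mm wide (y), 150 mm deep, 135 mm high, with squeeze bottles up to 206 mm; a clear tilt-out bin in its front (-x); origin: centre of its underside

How it is judged:
At the end, for the whole second after the job is handed in: The screw foot's pad presses on the coaster with more than 0.8 N, the hob stands level within 0.0025 rad (none of its other feet lifted more than about 0.7 mm off the board), at rest, within 15 mm of where it stood, and nothing else was disturbed (contact force between leveller and anything else above 0.8 N and angle between hob's own z axis and vertical below 0.0025 rad and distance of hob from where it was at the start of the episode below 0.015 m and linear speed of hob below 0.01 m/s); the robot touches nothing.
It fails at once if the saucepan, egg cup, spatula, mug or oil bottle is moved more than 15 mm (distance of any of saucepan, egg_cup, spatula, mug, oil from where it was at the start of the episode above 0.015 m).
It fails at once if the hob is heaved up, tilted by more than 0.04 rad (a foot some 10 mm off the board) (angle between hob's own z axis and vertical above 0.04 rad).
It also fails if it takes over 72 s, if anything falls off the work surface, if the arm or the gripper's body presses on something with over 40 N, if the wrist force passes 120 N, or if a joint passes its speed limit or range.

### The arm

A 7-joint arm with a two-finger parallel gripper is mounted at the origin on the work surface. World frame = base frame: x ahead of the robot, y to its left, z up, the work surface at z = 0. Lengths are in m, angles in rad, forces in N, time in s.
With the tool pointing down it reaches from about 0.425 to 0.875 m from the base axis. Payload 4.7 kg.
Tool frame: the origin (TCP) lies at the centre of the arm's flange, where the gripper is bolted on; the fingertips stand 182 mm ahead of it and the grasp point (between the pads) lies ahead of it (ctrl.hold_point_z is the z of the grasp point in the tool frame, in m); z points along the fingers, y is the direction in which the jaws open and shut (so a half turn about z gives the same grasp; the last joint's range is limited). The gripper opens to 87 mm and grips with 3 to 60 N. Pads are 19 mm wide; open, the fingers measure 117 mm over their backs; the gripper's body (75 mm by 190 mm) begins 51 mm behind the grasp point.
Start: joints at [1.204, 0.321, -0.07, 1.45, 0.023, 1.371, -0.057], TCP at [0.242, -0.603, 0.405] pointing down, gripper open.
Joint ranges: [-2.86, 2.86], [-0.3, 2.09], [-1.38, 1.24], [0.06, 2.45], [-1.56, 4.7], [0.09, 2.05], [-2.69, 2.69]. Speed limits (rad/s): [2.57, 2.57, 3.14, 3.14, 3.14, 3.14, 3.14].

### API

Orientations are given as a rotation vector (axis times angle).
In Python, from bench import get_state, imaging, workorder, ctrl gives the robot as it stands.
- The arm moves only by the tool step_arm, never from a script. Its argument "increments" is a list of rows, each an object of numbers: "claw": the opening, from 0 (shut) to 1 (fully open); "tx", "ty", "tz": the shift along the tool's x, y, z in m; "spin": the turn about the tool's z in degrees. A call has 1 to 8 rows; each row is the pose to reach, as a shift and turn from the pose commanded when the call began, along the tool's axes at that moment; what a row does not reach only later rows make up. A row lasts 1/12 s, in which the tool goes at most 41.7 mm and 7.16 degrees, less where a joint would pass 70% of its speed; a pose out of reach is approached as far as the arm can. A call with a gripper value outside its range is refused whole. The fingers move at their own pace and stop on an object; "force" is the grip in N (left out, the last holds). Time passes only in rows, so rows that repeat a pose let the fingers close. It gives the time, the measured TCP pose, the force and the opening at its end, in the units of the state.
- get_state(): the state, without advancing time (a new reading comes with each control period).
- imaging.get_image(name): name is "scene" or "top"; returns the picture (400x640x3 uint8, blue, green, red); there is no depth.
- imaging.camera_params(name): a dict with "intrinsics" (3x3 intrinsics, pixels), "camera_from_world" (4x4, takes a point from world to camera coordinates). Camera axes: x right, y down, z forward; pixel columns grow to the right and rows downward; lengths in m; the calibration is good to about 2 mm. A picture is of the moment at which its call begins. camera_params takes no time and is no camera call.
- workorder.close_job(): hands the job in, once; it reports no verdict.
The state is a dict: "time": time; "joint_positions": joint angles; "qd": joint speeds; "joint_torque": joint torques, N m; "position": TCP position; "tool_rot": TCP orientation; "ft_force": force on the tool from outside, world axes, zero at the start; "torque": the same for the moment, N m; "grip_width": opening from 0.0 (shut) to 1.0 (fully open).
Only numpy, scipy, OpenCV 4.12 (cv2) and the standard library are available. Lean on these libraries where they do the work, as an engineer would, in place of code of your own. Each camera call takes 0.05 s, during which the arm holds its last target. There are 200 camera calls.

## Working session

There is one attempt and no reset: what is moved stays moved. The work goes in short steps, Python scripts to look and compute and a tool call to move; the robot and the scene stay as the last step left them, time stands still between calls to the robot, and variables do not carry over. Pictures are saved under pics/ and viewed, on a budget of 10 in all, crops included, one or two more only if the job needs it, and the job is handed in when it is done.

Besides the shell and the picture viewer there is one more tool, called after ">>>" as name(argument=value, ...), one argument or row to a line, values as JSON. step_arm: Moves the arm, as the interface text tells. Its arguments: {"type":"object","properties":{"increments":{"type":"array"},"force":{"type":"number"}},"required":["increments"]}

```bash
mkdir -p pics; ls; python3 - <<'E'
from bench import get_state, imaging, workorder, ctrl
import cv2
print(get_state(), ctrl.hold_point_z)
for n in("scene","top"):
    cv2.imwrite(f"pics/{n}0.png",imaging.get_image(n)); print(imaging.camera_params(n))
E
```

```text
pics
{'time': 0.0, 'joint_positions': array([ 1.20409789,  0.32181684, -0.07010758,  1.45168238,  0.02262662,
        1.37080007, -0.05689226]), 'qd': array([ 5.22848565e-05, -7.76861730e-04, -9.75258706e-05, -1.42260141e-04,
        8.82886469e-04,  2.10714222e-03,  1.36118118e-03]), 'joint_torque': array([ 5.81938116e-05, -4.91289067e+01, -4.03471906e-01, -3.12527633e+01,
       -6.37629256e-02,  4.38201951e-02,  2.13743347e-04]), 'position': array([ 0.24147972, -0.60325325,  0.40366167]), 'tool_rot': array([-3.08297568e+00, -5.94298451e-01,  7.51015210e-04]), 'ft_force': array([0.02392709, 0.32894991, 0.07053026]), 'torque': array([0.03387654, 0.00306513, 0.02872059]), 'grip_width': 1.0018207964858628} 0.1635
{'intrinsics': array([[374.07351828,   0.        , 310.15277911],
       [  0.        , 374.07351828, 199.58144695],
       [  0.        ,   0.        ,   1.        ]]), 'camera_from_world': array([[ 0.3333456 ,  0.94269391, -0.01445324, -0.16922564],
       [ 0.58821731, -0.21993087, -0.77822286, -0.24700029],
       [-0.73680466,  0.25091552, -0.62782186,  1.76983016],
       [ 0.        ,  0.        ,  0.        ,  1.        ]])}
{'intrinsics': array([[447.4448282 ,   0.        , 321.53039094],
       [  0.        , 447.4448282 , 206.24899194],
       [  0.        ,   0.        ,   1.        ]]), 'camera_from_world': array([[-0.00969687, -0.99994989,  0.0024894 ,  0.0021013 ],
       [-0.99702597,  0.00947811, -0.0764812 ,  0.53902067],
       [ 0.07645377, -0.00322362, -0.99706792,  1.35323881],
       [ 0.        ,  0.        ,  0.        ,  1.        ]])}
```

View pics/scene0.png

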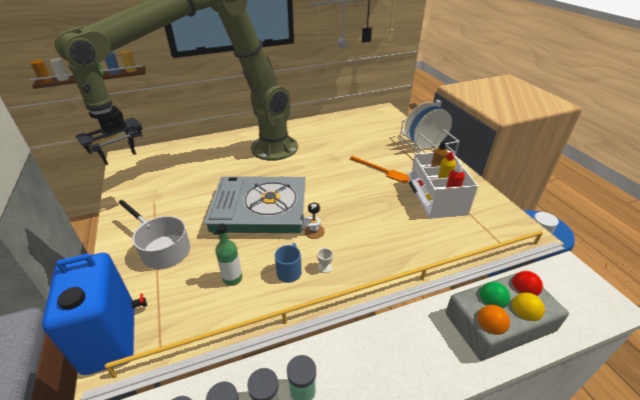

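View pics/top0.png

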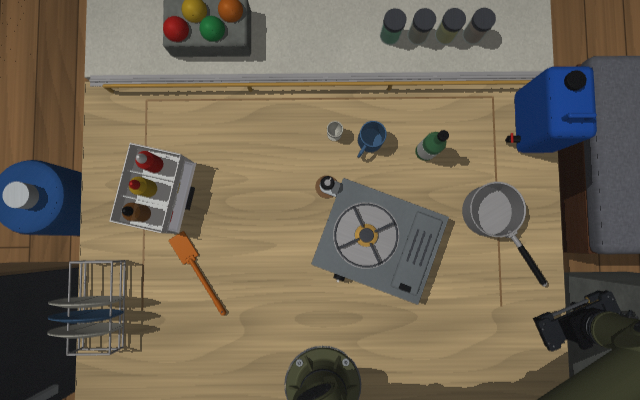

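```bash
python3 - <<'E'
import cv2,numpy as np
s=cv2.imread("pics/scene0.png")[185:245,270:350]; t=cv2.imread("pics/top0.png")[155:215,290:370]
cv2.imwrite("pics/crop0.png",np.hstack([cv2.resize(i,(400,300),interpolation=cv2.INTER_CUBIC) for i in(s,t)]))
E
```

```text
(no output)
```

View pics/crop0.png

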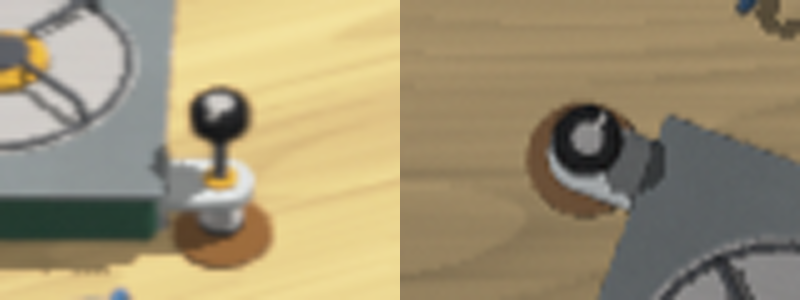

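```bash
cat > h.py <<'E'
import numpy as np
from scipy.spatial.transform import Rotation as R
from bench import get_state, imaging, workorder, ctrl
def tri(ps,pt):
    A=[]
    for n,p in(("scene",ps),("top",pt)):
        c=imaging.camera_params(n); P=c["intrinsics"]@c["camera_from_world"][:3]
        A+=[p[0]*P[2]-P[0],p[1]*P[2]-P[1]]
    v=np.linalg.svd(np.array(A))[2][-1]; return v[:3]/v[3]
def ray(n,p,z):
    c=imaging.camera_params(n);M=c["camera_from_world"];r,t=M[:3,:3],M[:3,3]
    o=-r.T@t; d=r.T@np.linalg.solve(c["intrinsics"],[*p,1]); return o+d*(z-o[2])/d[2]
def proj(n,x):
    c=imaging.camera_params(n);v=c["intrinsics"]@(c["camera_from_world"]@[*x,1])[:3];return v[:2]/v[2]
def shift(target):  # target of the grasp point, world
    s=get_state(); T=R.from_rotvec(s["tool_rot"])
    g=s["position"]+T.apply([0,0,ctrl.hold_point_z])
    print("grasp pt",g.round(4),"tool x,y,z",T.as_matrix().T.round(3).tolist(),"j",s["joint_positions"].round(2))
    print("shift tool",T.inv().apply(np.array(target)-g).round(4))
E
python3 - <<'E'
from h import *
k=tri((313.6,207.6),(327,182.6)); print(k, ray("top",(327,182.6),.116), ray("scene",(313.6,207.6),.1075))
for p in [(344,178),(453,218),(313,265)]: print(ray("top",p,.068))
print("oil",ray("top",(428,153),.1),"mug",ray("top",(372,135),.085),"pan",ray("top",(495,210),.09))
shift([*k[:2],.26])
E
```

```text
[ 0.60072435 -0.01915173  0.10750326] [ 0.59958726 -0.01911441  0.116     ] [ 0.60076317 -0.01900704  0.1075    ]
[ 0.61914923 -0.07067696  0.068     ]
[ 0.49679456 -0.39178882  0.068     ]
[0.36271073 0.02378829 0.068     ]
oil [ 0.68596514 -0.31531661  0.1       ] mug [ 0.7443993  -0.15446807  0.085     ] pan [ 0.51791967 -0.5085558   0.09      ]
grasp pt [ 0.2414 -0.6031  0.2403] tool x,y,z [[0.928, 0.372, -0.0], [0.372, -0.928, -0.002], [-0.001, 0.001, -1.0]] j [ 1.2   0.32 -0.07  1.45  0.02  1.37 -0.06]
shift tool [ 0.5506 -0.4085 -0.0191]
```

>>> step_arm(
  increments=[
    {"tx": 0.02, "ty": -0.015, "tz": -0.005, "spin": -5, "claw": 1},
    {"tx": 0.05, "ty": -0.037, "tz": -0.01, "spin": -10, "claw": 1},
    {"tx": 0.08, "ty": -0.06, "tz": -0.02, "spin": -15, "claw": 1},
    {"tx": 0.11, "ty": -0.082, "tz": -0.02, "spin": -20, "claw": 1},
    {"tx": 0.14, "ty": -0.104, "tz": -0.02, "spin": -25, "claw": 1},
    {"tx": 0.17, "ty": -0.126, "tz": -0.02, "spin": -30, "claw": 1},
    {"tx": 0.2, "ty": -0.148, "tz": -0.02, "spin": -35, "claw": 1},
    {"tx": 0.23, "ty": -0.17, "tz": -0.02, "spin": -40, "claw": 1},
  ],
)

```text
time: 0.77
position: [0.3924, -0.3583, 0.4244]
tool_rot: [-2.692, -1.619, 0.001]
ft_force: [0.4, 0.4, 0.4]
grip_width: 1.002
```

```bash
python3 -c "
from h import *
shift([.6005,-.0191,.2])"
```

```text
grasp pt [ 0.3923 -0.3583  0.2609] tool x,y,z [[0.469, 0.883, -0.0], [0.883, -0.469, -0.0], [-0.001, 0.0, -1.0]] j [ 0.99  0.07 -0.32  1.71  0.02  1.37  0.18]
shift tool [0.3972 0.025  0.0609]
```

>>> step_arm(
  increments=[
    {"tx": 0.03, "ty": 0.002, "spin": -7},
    {"tx": 0.065, "ty": 0.004, "spin": -14},
    {"tx": 0.1, "ty": 0.006, "spin": -21},
    {"tx": 0.135, "ty": 0.008, "spin": -28},
    {"tx": 0.17, "ty": 0.01, "spin": -35},
    {"tx": 0.205, "ty": 0.013, "spin": -42},
    {"tx": 0.24, "ty": 0.015, "spin": -49},
    {"tx": 0.275, "ty": 0.018, "spin": -56},
  ],
)

```text
invalid input at $.increments[0]: expected keys claw, tx, ty, tz, spin
```

```bash
python3 -c "
from h import *
shift([.6005,-.0191,.2])"
```

```text
grasp pt [ 0.3923 -0.3583  0.2609] tool x,y,z [[0.469, 0.883, -0.0], [0.883, -0.469, -0.0], [-0.001, 0.0, -1.0]] j [ 0.99  0.07 -0.32  1.71  0.02  1.37  0.18]
shift tool [0.3972 0.025  0.0609]
```

>>> step_arm(
  increments=[
    {"tx": 0.03, "ty": 0.002, "tz": 0, "claw": 1, "spin": -7},
    {"tx": 0.065, "ty": 0.004, "tz": 0, "claw": 1, "spin": -14},
    {"tx": 0.1, "ty": 0.006, "tz": 0, "claw": 1, "spin": -21},
    {"tx": 0.135, "ty": 0.008, "tz": 0, "claw": 1, "spin": -28},
    {"tx": 0.17, "ty": 0.01, "tz": 0, "claw": 1, "spin": -35},
    {"tx": 0.205, "ty": 0.013, "tz": 0, "claw": 1, "spin": -42},
    {"tx": 0.24, "ty": 0.015, "tz": 0, "claw": 1, "spin": -49},
    {"tx": 0.275, "ty": 0.018, "tz": 0, "claw": 1, "spin": -56},
  ],
)

```text
time: 1.43
position: [0.538, -0.1246, 0.4245]
tool_rot: [-1.614, -2.695, 0.001]
ft_force: [1.2, -0.4, 0.2]
grip_width: 0.998
```

```bash
python3 -c "
from h import *
shift([.6005,-.0191,.2])"
```

```text
grasp pt [ 0.538  -0.1247  0.261 ] tool x,y,z [[-0.472, 0.882, -0.0], [0.882, 0.472, -0.001], [-0.0, -0.0, -1.0]] j [ 0.72  0.14 -0.59  1.65  0.08  1.37  0.61]
shift tool [0.0636 0.105  0.061 ]
```

>>> step_arm(
  increments=[
    {"tx": 0.012, "ty": 0.02, "tz": 0, "claw": 1, "spin": -7},
    {"tx": 0.022, "ty": 0.04, "tz": 0, "claw": 1, "spin": -14},
    {"tx": 0.034, "ty": 0.06, "tz": 0, "claw": 1, "spin": -21},
    {"tx": 0.046, "ty": 0.08, "tz": 0.01, "claw": 1, "spin": -28},
    {"tx": 0.058, "ty": 0.098, "tz": 0.02, "claw": 1, "spin": -35},
    {"tx": 0.0636, "ty": 0.105, "tz": 0.03, "claw": 1, "spin": -42},
    {"tx": 0.0636, "ty": 0.105, "tz": 0.04, "claw": 1, "spin": -49},
    {"tx": 0.0636, "ty": 0.105, "tz": 0.05, "claw": 1, "spin": -56},
  ],
)

```text
time: 2.1
position: [0.6009, -0.0197, 0.3737]
tool_rot: [-0.156, -3.137, -0.001]
ft_force: [-0.5, 0.3, -0.3]
grip_width: 1.0
```

>>> step_arm(
  increments=[
    {"tx": 0, "ty": 0, "tz": 0, "claw": 1, "spin": -7},
    {"tx": 0, "ty": 0, "tz": 0, "claw": 1, "spin": -14},
    {"tx": 0, "ty": 0, "tz": 0, "claw": 1, "spin": -21},
    {"tx": 0, "ty": 0, "tz": 0, "claw": 1, "spin": -28},
    {"tx": 0, "ty": 0, "tz": 0, "claw": 1, "spin": -35},
    {"tx": 0, "ty": 0, "tz": 0, "claw": 1, "spin": -42},
    {"tx": 0, "ty": 0, "tz": 0, "claw": 1, "spin": -49},
    {"tx": 0, "ty": 0, "tz": 0, "claw": 1, "spin": -54},
  ],
)

```text
time: 2.77
position: [0.6007, -0.0212, 0.3742]
tool_rot: [1.281, -2.868, -0.001]
ft_force: [-0.1, -0.6, 0.3]
grip_width: 1.003
```

```bash
python3 - <<'E'
from h import *
import cv2
shift([.6005,-.0191,.1075])
s=imaging.get_image("scene");t=imaging.get_image("top")
print(proj("scene",[.6005,-.0191,.1075]))
s=s[130:250,234:394];t=t[120:240,250:410]
cv2.imwrite("pics/c1.png",np.hstack([cv2.resize(i,(400,300),interpolation=cv2.INTER_CUBIC) for i in(s,t)]))
E
```

```text
grasp pt [ 0.6005 -0.0212  0.2107] tool x,y,z [[-0.667, -0.745, 0.001], [-0.745, 0.667, 0.001], [-0.001, 0.0, -1.0]] j [ 0.73  0.36 -0.92  1.6   0.29  1.33  2.18]
shift tool [-0.0016  0.0013  0.1032]
[313.5472654  207.55886595]
```

View pics/c1.png

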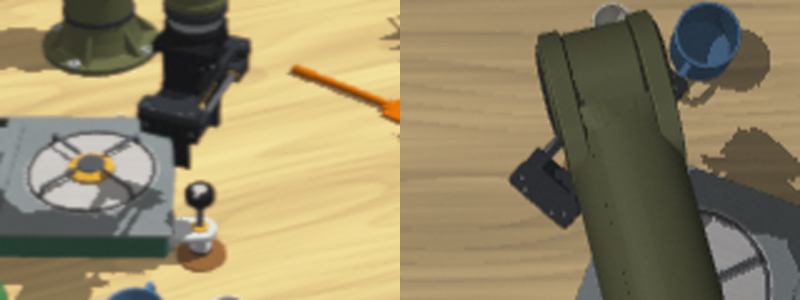

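>>> step_arm(
  increments=[
    {"tx": -0.001, "ty": 0.001, "tz": 0.01, "claw": 1, "spin": -6},
    {"tx": -0.0016, "ty": 0.0013, "tz": 0.02, "claw": 1, "spin": -12},
    {"tx": -0.0016, "ty": 0.0013, "tz": 0.035, "claw": 1, "spin": -18},
    {"tx": -0.0016, "ty": 0.0013, "tz": 0.05, "claw": 1, "spin": -22},
    {"tx": -0.0016, "ty": 0.0013, "tz": 0.06, "claw": 1, "spin": -22},
    {"tx": -0.0016, "ty": 0.0013, "tz": 0.065, "claw": 1, "spin": -22},
    {"tx": -0.0016, "ty": 0.0013, "tz": 0.065, "claw": 1, "spin": -22},
    {"tx": -0.0016, "ty": 0.0013, "tz": 0.065, "claw": 1, "spin": -22},
  ],
)

```text
time: 3.53
position: [0.6011, -0.0189, 0.31]
tool_rot: [-1.795, 2.578, -0.0]
ft_force: [-0.1, -0.6, 0.1]
grip_width: 1.002
```

```bash
python3 - <<'E'
from h import *
import cv2
shift([.6005,-.0191,.1085])
s=imaging.get_image("scene")[140:240,250:383]
cv2.imwrite("pics/c2.png",cv2.resize(s,(665,500),interpolation=cv2.INTER_CUBIC))
E
```

```text
grasp pt [ 0.6011 -0.0189  0.1465] tool x,y,z [[-0.347, -0.938, 0.0], [-0.938, 0.347, -0.0], [0.0, -0.0, -1.0]] j [ 0.75  0.44 -0.96  1.67  0.38  1.23  2.5 ]
shift tool [0.0004 0.0005 0.038 ]
```

View pics/c2.png

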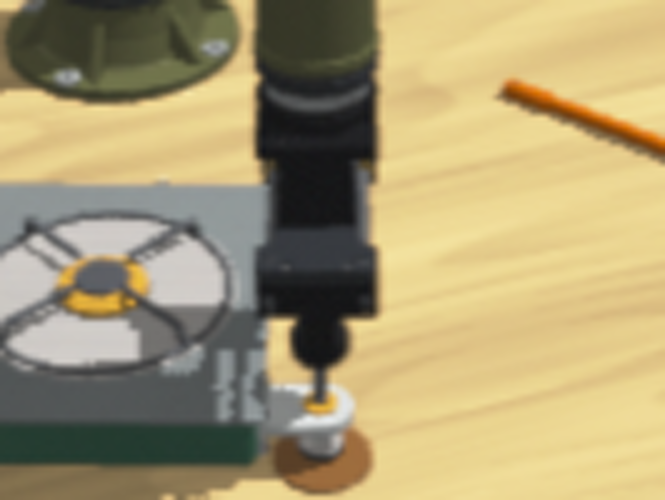

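>>> step_arm(
  increments=[
    {"tx": 0, "ty": 0, "tz": 0.01, "claw": 1, "spin": 0},
    {"tx": 0, "ty": 0, "tz": 0.02, "claw": 1, "spin": 0},
    {"tx": 0, "ty": 0, "tz": 0.03, "claw": 1, "spin": 0},
    {"tx": 0, "ty": 0, "tz": 0.038, "claw": 1, "spin": 0},
    {"tx": 0, "ty": 0, "tz": 0.038, "claw": 1, "spin": 0},
    {"tx": 0, "ty": 0, "tz": 0.038, "claw": 1, "spin": 0},
  ],
)

```text
time: 4.08
position: [0.6006, -0.0189, 0.2708]
tool_rot: [1.797, -2.575, -0.002]
ft_force: [-0.3, -1.0, 0.0]
grip_width: 0.999
```

>>> step_arm(
  increments=[
    {"tx": 0, "ty": 0, "tz": 0, "claw": 0.6, "spin": 0},
    {"tx": 0, "ty": 0, "tz": 0, "claw": 0.55, "spin": 0},
    {"tx": 0, "ty": 0, "tz": 0, "claw": 0.5, "spin": 0},
    {"tx": 0, "ty": 0, "tz": 0, "claw": 0.45, "spin": 0},
    {"tx": 0, "ty": 0, "tz": 0, "claw": 0.3, "spin": 0},
    {"tx": 0, "ty": 0, "tz": 0, "claw": 0.3, "spin": 0},
    {"tx": 0, "ty": 0, "tz": 0, "claw": 0.3, "spin": 0},
    {"tx": 0, "ty": 0, "tz": 0, "claw": 0.3, "spin": 0},
  ],
  force=15,
)

```text
time: 4.75
position: [0.6009, -0.0189, 0.2718]
tool_rot: [1.798, -2.576, 0.0]
ft_force: [-0.1, -0.2, 0.2]
grip_width: 0.481
```

```bash
cat >> h.py <<'E'
def st():
    s=get_state(); print("t %.2f"%s["time"],"p",s["position"].round(4),"F",s["ft_force"].round(2),"M",s["torque"].round(3),"tau7 %.3f"%s["joint_torque"][6],"j",s["joint_positions"].round(2),"w %.3f"%s["grip_width"])
E
python3 -c "
from h import *
st()
for i in range(3): imaging.get_image('top'); st()"
```

```text
t 4.75 p [ 0.6009 -0.0189  0.2718] F [-0.08 -0.2   0.16] M [ 0.147 -0.035  0.052] tau7 -0.000 j [ 0.73  0.48 -0.93  1.71  0.42  1.17  2.47] w 0.481
t 4.80 p [ 0.6008 -0.0189  0.2717] F [ 0.41 -0.85  1.86] M [-0.077 -0.121 -0.013] tau7 0.006 j [ 0.73  0.48 -0.93  1.71  0.42  1.17  2.47] w 0.451
t 4.85 p [ 0.6008 -0.0189  0.2718] F [-0.73  0.29  1.3 ] M [ 0.165  0.094 -0.006] tau7 0.010 j [ 0.73  0.48 -0.93  1.71  0.42  1.17  2.47] w 0.447
t 4.90 p [ 0.6008 -0.0189  0.2717] F [-1.25 -0.51  0.45] M [0.128 0.182 0.03 ] tau7 0.009 j [ 0.73  0.48 -0.93  1.71  0.42  1.17  2.47] w 0.452
```

>>> step_arm(
  increments=[
    {"tx": 0, "ty": 0, "tz": 0.0001, "claw": 0.3, "spin": 4},
    {"tx": 0, "ty": 0, "tz": 0.0002, "claw": 0.3, "spin": 9},
    {"tx": 0, "ty": 0, "tz": 0.0003, "claw": 0.3, "spin": 14},
    {"tx": 0, "ty": 0, "tz": 0.0003, "claw": 0.3, "spin": 19},
    {"tx": 0, "ty": 0, "tz": 0.0004, "claw": 0.3, "spin": 24},
    {"tx": 0, "ty": 0, "tz": 0.0005, "claw": 0.3, "spin": 29},
    {"tx": 0, "ty": 0, "tz": 0.0006, "claw": 0.3, "spin": 35},
    {"tx": 0, "ty": 0, "tz": 0.0007, "claw": 0.3, "spin": 40},
  ],
)

```text
time: 5.57
position: [0.6008, -0.0189, 0.2711]
tool_rot: [0.801, -3.037, 0.0]
ft_force: [-0.7, -0.8, 0.0]
grip_width: 0.449
```

```bash
python3 -c "
from h import *
st()
for i in range(3): imaging.get_image('top'); st()"
```

```text
t 5.57 p [ 0.6008 -0.0189  0.2711] F [-0.71 -0.78  0.04] M [ 0.137  0.045 -0.049] tau7 0.849 j [ 0.63  0.43 -0.8   1.71  0.34  1.14  1.83] w 0.449
t 5.62 p [ 0.6008 -0.0189  0.2711] F [0.01 0.45 0.61] M [ 0.213  0.1   -0.058] tau7 -0.054 j [ 0.63  0.43 -0.8   1.71  0.34  1.14  1.82] w 0.451
t 5.67 p [ 0.6008 -0.0188  0.2711] F [-0.53 -0.43  1.76] M [ 0.113  0.069 -0.019] tau7 -0.657 j [ 0.63  0.43 -0.8   1.71  0.34  1.14  1.83] w 0.449
t 5.72 p [ 0.6008 -0.0188  0.2711] F [-0.49  0.53  1.34] M [ 0.184  0.147 -0.065] tau7 -0.205 j [ 0.63  0.43 -0.8   1.71  0.34  1.14  1.83] w 0.446
```

>>> step_arm(
  increments=[
    {"tx": 0, "ty": 0, "tz": 0.0001, "claw": 0.3, "spin": 4},
    {"tx": 0, "ty": 0, "tz": 0.0002, "claw": 0.3, "spin": 8},
    {"tx": 0, "ty": 0, "tz": 0.0002, "claw": 0.3, "spin": 12},
  ],
)

```text
time: 5.97
position: [0.6009, -0.0189, 0.2709]
tool_rot: [0.486, -3.103, -0.0]
ft_force: [-1.6, 0.1, 0.6]
grip_width: 0.448
```

```bash
python3 -c "from h import *;st()"
```

```text
t 5.97 p [ 0.6009 -0.0189  0.2709] F [-1.57  0.1   0.57] M [0.155 0.066 0.093] tau7 0.787 j [ 0.61  0.42 -0.76  1.71  0.32  1.14  1.64] w 0.448
```

>>> step_arm(
  increments=[
    {"tx": 0, "ty": 0, "tz": 0.0001, "claw": 0.3, "spin": 4},
    {"tx": 0, "ty": 0, "tz": 0.0002, "claw": 0.3, "spin": 8},
    {"tx": 0, "ty": 0, "tz": 0.0002, "claw": 0.3, "spin": 12},
  ],
)

```text
time: 6.22
position: [0.6009, -0.0189, 0.2707]
tool_rot: [0.159, -3.137, 0.0]
ft_force: [-0.9, -0.3, 1.3]
grip_width: 0.449
```

```bash
python3 -c "from h import *;st()"
```

```text
t 6.22 p [ 0.6009 -0.0189  0.2707] F [-0.92 -0.3   1.28] M [ 0.114  0.123 -0.027] tau7 0.785 j [ 0.58  0.41 -0.72  1.71  0.3   1.13  1.44] w 0.449
```

>>> step_arm(
  increments=[
    {"tx": 0, "ty": 0, "tz": 0.0001, "claw": 0.3, "spin": 4},
    {"tx": 0, "ty": 0, "tz": 0.0002, "claw": 0.3, "spin": 8},
    {"tx": 0, "ty": 0, "tz": 0.0002, "claw": 0.3, "spin": 12},
  ],
)

```text
time: 6.47
position: [0.6009, -0.0189, 0.2705]
tool_rot: [-0.17, -3.137, 0.0]
ft_force: [-0.3, 0.4, 2.0]
grip_width: 0.447
```

```bash
python3 -c "from h import *;st()"
```

```text
t 6.47 p [ 0.6009 -0.0189  0.2705] F [-0.35  0.37  1.98] M [0.04  0.032 0.047] tau7 0.788 j [ 0.55  0.4  -0.68  1.71  0.28  1.13  1.24] w 0.447
```

>>> step_arm(
  increments=[
    {"tx": 0, "ty": 0, "tz": 0.0001, "claw": 0.3, "spin": 4},
    {"tx": 0, "ty": 0, "tz": 0.0002, "claw": 0.3, "spin": 8},
    {"tx": 0, "ty": 0, "tz": 0.0002, "claw": 0.3, "spin": 12},
  ],
)

```text
time: 6.72
position: [0.6009, -0.0189, 0.2703]
tool_rot: [-0.497, -3.102, 0.0]
ft_force: [-1.0, 0.5, 0.6]
grip_width: 0.451
```

```bash
python3 -c "from h import *;st()"
```

```text
t 6.72 p [ 0.6009 -0.0189  0.2703] F [-0.97  0.48  0.56] M [0.13  0.084 0.01 ] tau7 0.791 j [ 0.52  0.39 -0.65  1.71  0.26  1.12  1.05] w 0.451
```

>>> step_arm(
  increments=[
    {"tx": 0, "ty": 0, "tz": 0.0001, "claw": 0.3, "spin": 4},
    {"tx": 0, "ty": 0, "tz": 0.0002, "claw": 0.3, "spin": 8},
    {"tx": 0, "ty": 0, "tz": 0.0002, "claw": 0.3, "spin": 12},
  ],
)

```text
time: 6.97
position: [0.6009, -0.0189, 0.2701]
tool_rot: [-0.819, -3.033, 0.0]
ft_force: [-0.7, -1.2, 0.9]
grip_width: 0.448
```

```bash
python3 -c "from h import *;st()"
```

```text
t 6.97 p [ 0.6009 -0.0189  0.2701] F [-0.74 -1.22  0.89] M [0.074 0.089 0.01 ] tau7 0.793 j [ 0.49  0.38 -0.61  1.72  0.24  1.12  0.85] w 0.448
```

>>> step_arm(
  increments=[
    {"tx": 0, "ty": 0, "tz": 0.0001, "claw": 0.3, "spin": 4},
    {"tx": 0, "ty": 0, "tz": 0.0002, "claw": 0.3, "spin": 8},
    {"tx": 0, "ty": 0, "tz": 0.0002, "claw": 0.3, "spin": 12},
  ],
)

```text
time: 7.22
position: [0.6009, -0.0189, 0.2699]
tool_rot: [-1.131, -2.931, 0.001]
ft_force: [-0.5, -1.0, 0.9]
grip_width: 0.452
```

```bash
python3 -c "from h import *;st()"
```

```text
t 7.22 p [ 0.6009 -0.0189  0.2699] F [-0.48 -1.01  0.93] M [0.038 0.083 0.003] tau7 0.796 j [ 0.46  0.38 -0.58  1.72  0.22  1.11  0.65] w 0.452
```

>>> step_arm(
  increments=[
    {"tx": 0, "ty": 0, "tz": 0.0001, "claw": 0.3, "spin": 4},
    {"tx": 0, "ty": 0, "tz": 0.0002, "claw": 0.3, "spin": 8},
    {"tx": 0, "ty": 0, "tz": 0.0002, "claw": 0.3, "spin": 12},
  ],
)

```text
time: 7.47
position: [0.6009, -0.0189, 0.2697]
tool_rot: [-1.431, -2.796, 0.001]
ft_force: [-0.7, 0.1, 0.8]
grip_width: 0.448
```

```bash
python3 -c "from h import *;st()"
```

```text
t 7.47 p [ 0.6009 -0.0189  0.2697] F [-0.65  0.13  0.84] M [-0.023  0.046  0.048] tau7 0.798 j [ 0.43  0.37 -0.54  1.72  0.21  1.11  0.46] w 0.448
```

>>> step_arm(
  increments=[
    {"tx": 0, "ty": 0, "tz": 0.0001, "claw": 0.3, "spin": 4},
    {"tx": 0, "ty": 0, "tz": 0.0002, "claw": 0.3, "spin": 8},
    {"tx": 0, "ty": 0, "tz": 0.0002, "claw": 0.3, "spin": 12},
  ],
)

```text
time: 7.72
position: [0.6009, -0.0189, 0.2694]
tool_rot: [-1.716, -2.631, 0.001]
ft_force: [-0.9, -0.0, 1.3]
grip_width: 0.446
```

```bash
python3 -c "from h import *;st()"
```

```text
t 7.72 p [ 0.6009 -0.0189  0.2694] F [-0.88 -0.04  1.31] M [0.01  0.113 0.05 ] tau7 0.800 j [ 0.41  0.36 -0.51  1.72  0.19  1.11  0.26] w 0.446
```

>>> step_arm(
  increments=[
    {"tx": 0, "ty": 0, "tz": 0.0001, "claw": 0.3, "spin": 4},
    {"tx": 0, "ty": 0, "tz": 0.0002, "claw": 0.3, "spin": 8},
    {"tx": 0, "ty": 0, "tz": 0.0002, "claw": 0.3, "spin": 12},
  ],
)

```text
time: 7.97
position: [0.6008, -0.0189, 0.2693]
tool_rot: [-1.981, -2.438, 0.001]
ft_force: [-0.6, -0.7, 0.7]
grip_width: 0.451
```

```bash
python3 -c "from h import *;st()"
```

```text
t 7.97 p [ 0.6008 -0.0189  0.2693] F [-0.6  -0.72  0.71] M [0.015 0.098 0.08 ] tau7 0.801 j [ 0.38  0.36 -0.47  1.72  0.18  1.11  0.06] w 0.451
```

>>> step_arm(
  increments=[
    {"tx": 0, "ty": 0, "tz": 0.0001, "claw": 0.3, "spin": 4},
    {"tx": 0, "ty": 0, "tz": 0.0002, "claw": 0.3, "spin": 8},
    {"tx": 0, "ty": 0, "tz": 0.0002, "claw": 0.3, "spin": 12},
  ],
)

```text
time: 8.22
position: [0.6008, -0.0189, 0.269]
tool_rot: [-2.225, -2.217, 0.001]
ft_force: [-1.1, -0.0, 1.6]
grip_width: 0.451
```

```bash
python3 -c "from h import *;st()"
```

```text
t 8.22 p [ 0.6008 -0.0189  0.269 ] F [-1.07 -0.02  1.57] M [-0.041  0.11   0.045] tau7 0.803 j [ 0.35  0.35 -0.44  1.72  0.17  1.1  -0.14] w 0.451
```

>>> step_arm(
  increments=[
    {"tx": 0, "ty": 0, "tz": 0.0001, "claw": 0.3, "spin": 4},
    {"tx": 0, "ty": 0, "tz": 0.0002, "claw": 0.3, "spin": 8},
    {"tx": 0, "ty": 0, "tz": 0.0002, "claw": 0.3, "spin": 12},
  ],
)

```text
time: 8.47
position: [0.6008, -0.0189, 0.2688]
tool_rot: [-2.445, -1.973, 0.001]
ft_force: [-1.3, -0.1, 1.0]
grip_width: 0.447
```

```bash
python3 -c "from h import *;st()"
```

```text
t 8.47 p [ 0.6008 -0.0189  0.2688] F [-1.27 -0.08  1.01] M [-0.042  0.065  0.025] tau7 0.804 j [ 0.33  0.35 -0.41  1.72  0.15  1.1  -0.34] w 0.447
```

>>> step_arm(
  increments=[
    {"tx": 0, "ty": 0, "tz": 0.0001, "claw": 0.3, "spin": 4},
    {"tx": 0, "ty": 0, "tz": 0.0002, "claw": 0.3, "spin": 8},
    {"tx": 0, "ty": 0, "tz": 0.0002, "claw": 0.3, "spin": 12},
  ],
)

```text
time: 8.72
position: [0.6008, -0.0189, 0.2686]
tool_rot: [-2.638, -1.706, 0.001]
ft_force: [-1.1, 0.2, 0.6]
grip_width: 0.446
```

```bash
python3 -c "from h import *;st()"
```

```text
t 8.72 p [ 0.6008 -0.0189  0.2686] F [-1.07  0.24  0.56] M [-0.079  0.195  0.021] tau7 0.805 j [ 0.3   0.34 -0.37  1.72  0.14  1.1  -0.54] w 0.446
```

>>> step_arm(
  increments=[
    {"tx": 0, "ty": 0, "tz": 0.0001, "claw": 0.3, "spin": 4},
    {"tx": 0, "ty": 0, "tz": 0.0002, "claw": 0.3, "spin": 8},
    {"tx": 0, "ty": 0, "tz": 0.0002, "claw": 0.3, "spin": 12},
  ],
)

```text
time: 8.97
position: [0.6008, -0.0189, 0.2685]
tool_rot: [2.802, 1.421, -0.001]
ft_force: [-0.3, -0.8, 1.0]
grip_width: 0.451
```

```bash
python3 -c "from h import *;st()"
```

```text
t 8.97 p [ 0.6008 -0.0189  0.2685] F [-0.32 -0.84  1.03] M [-0.092  0.181  0.034] tau7 0.806 j [ 0.27  0.34 -0.34  1.73  0.13  1.1  -0.74] w 0.451
```

>>> step_arm(
  increments=[
    {"tx": 0, "ty": 0, "tz": 0.0001, "claw": 0.3, "spin": 4},
    {"tx": 0, "ty": 0, "tz": 0.0002, "claw": 0.3, "spin": 8},
    {"tx": 0, "ty": 0, "tz": 0.0002, "claw": 0.3, "spin": 12},
  ],
)

```text
time: 9.22
position: [0.6009, -0.0189, 0.2683]
tool_rot: [2.935, 1.121, -0.001]
ft_force: [-1.2, -0.2, 1.9]
grip_width: 0.445
```

```bash
python3 -c "from h import *;st()"
```

```text
t 9.22 p [ 0.6009 -0.0189  0.2683] F [-1.21 -0.24  1.91] M [-0.079  0.239 -0.041] tau7 0.807 j [ 0.25  0.34 -0.31  1.73  0.11  1.1  -0.94] w 0.445
```

>>> step_arm(
  increments=[
    {"tx": 0, "ty": 0, "tz": 0.0001, "claw": 0.3, "spin": 4},
    {"tx": 0, "ty": 0, "tz": 0.0002, "claw": 0.3, "spin": 8},
    {"tx": 0, "ty": 0, "tz": 0.0002, "claw": 0.3, "spin": 12},
  ],
)

```text
time: 9.47
position: [0.6008, -0.0189, 0.268]
tool_rot: [3.036, 0.808, -0.001]
ft_force: [-1.7, -0.1, 1.9]
grip_width: 0.452
```

```bash
python3 -c "from h import *;st()"
```

```text
t 9.47 p [ 0.6008 -0.0189  0.268 ] F [-1.67 -0.07  1.95] M [-0.049  0.234  0.045] tau7 0.808 j [ 0.22  0.34 -0.28  1.73  0.1   1.09 -1.14] w 0.452
```

>>> step_arm(
  increments=[
    {"tx": 0, "ty": 0, "tz": 0.0001, "claw": 0.3, "spin": 4},
    {"tx": 0, "ty": 0, "tz": 0.0002, "claw": 0.3, "spin": 8},
    {"tx": 0, "ty": 0, "tz": 0.0002, "claw": 0.3, "spin": 12},
  ],
)

```text
time: 9.72
position: [0.6008, -0.0189, 0.2678]
tool_rot: [3.104, 0.486, -0.001]
ft_force: [-0.4, -0.0, 1.5]
grip_width: 0.447
```

```bash
python3 -c "from h import *;st()"
```

```text
t 9.72 p [ 0.6008 -0.0189  0.2678] F [-0.43 -0.01  1.53] M [-0.059  0.315  0.007] tau7 0.809 j [ 0.2   0.33 -0.25  1.73  0.09  1.09 -1.34] w 0.447
```

>>> step_arm(
  increments=[
    {"tx": 0, "ty": 0, "tz": 0.0001, "claw": 0.3, "spin": 4},
    {"tx": 0, "ty": 0, "tz": 0.0002, "claw": 0.3, "spin": 8},
    {"tx": 0, "ty": 0, "tz": 0.0002, "claw": 0.3, "spin": 12},
  ],
)

```text
time: 9.97
position: [0.6008, -0.0189, 0.2676]
tool_rot: [3.137, 0.159, -0.001]
ft_force: [-0.9, -1.2, 0.7]
grip_width: 0.449
```

```bash
python3 -c "from h import *;st()"
```

```text
t 9.97 p [ 0.6008 -0.0189  0.2676] F [-0.88 -1.18  0.72] M [-0.041  0.319  0.009] tau7 0.809 j [ 0.17  0.33 -0.22  1.73  0.08  1.09 -1.54] w 0.449
```

>>> step_arm(
  increments=[
    {"tx": 0, "ty": 0, "tz": 0.0001, "claw": 0.3, "spin": 4},
    {"tx": 0, "ty": 0, "tz": 0.0002, "claw": 0.3, "spin": 8},
    {"tx": 0, "ty": 0, "tz": 0.0002, "claw": 0.3, "spin": 12},
  ],
)

```text
time: 10.22
position: [0.6008, -0.0189, 0.2674]
tool_rot: [3.137, -0.17, -0.001]
ft_force: [-1.1, -0.1, 1.1]
grip_width: 0.448
```

```bash
python3 -c "from h import *;st()"
```

```text
t 10.22 p [ 0.6008 -0.0189  0.2674] F [-1.14 -0.08  1.13] M [-0.028  0.241 -0.001] tau7 0.810 j [ 0.14  0.33 -0.19  1.73  0.07  1.09 -1.74] w 0.448
```

>>> step_arm(
  increments=[
    {"tx": 0, "ty": 0, "tz": 0.0001, "claw": 0.3, "spin": 4},
    {"tx": 0, "ty": 0, "tz": 0.0002, "claw": 0.3, "spin": 8},
    {"tx": 0, "ty": 0, "tz": 0.0002, "claw": 0.3, "spin": 12},
  ],
)

```text
time: 10.47
position: [0.6008, -0.0189, 0.2673]
tool_rot: [3.102, -0.496, -0.001]
ft_force: [-2.0, -0.5, 2.1]
grip_width: 0.447
```

```bash
python3 -c "from h import *;st()"
```

```text
t 10.47 p [ 0.6008 -0.0189  0.2673] F [-2.   -0.53  2.09] M [-0.042  0.404  0.1  ] tau7 0.720 j [ 0.12  0.33 -0.16  1.73  0.06  1.09 -1.94] w 0.447
```

>>> step_arm(
  increments=[
    {"tx": 0, "ty": 0, "tz": 0.0001, "claw": 0.3, "spin": 4},
  ],
)

```text
time: 10.55
position: [0.6008, -0.0189, 0.2673]
tool_rot: [3.082, -0.604, -0.001]
ft_force: [-1.9, -0.4, 2.5]
grip_width: 0.448
```

```bash
python3 -c "from h import *;st()"
```

```text
t 10.55 p [ 0.6008 -0.0189  0.2673] F [-1.94 -0.37  2.49] M [0.018 0.439 0.12 ] tau7 0.689 j [ 0.11  0.33 -0.15  1.73  0.05  1.09 -2.01] w 0.448
```

>>> step_arm(
  increments=[
    {"tx": 0, "ty": 0, "tz": 0.0001, "claw": 0.3, "spin": 4},
  ],
)

```text
time: 10.63
position: [0.6009, -0.0189, 0.2673]
tool_rot: [3.059, -0.711, -0.001]
ft_force: [-3.1, -0.2, 4.2]
grip_width: 0.448
```

```bash
python3 -c "from h import *;st()"
```

```text
t 10.63 p [ 0.6009 -0.0189  0.2673] F [-3.08 -0.23  4.24] M [0.018 0.487 0.163] tau7 0.688 j [ 0.1   0.32 -0.14  1.73  0.05  1.09 -2.08] w 0.448
```

>>> step_arm(
  increments=[
    {"tx": 0, "ty": 0, "tz": 0.0001, "claw": 0.3, "spin": 4},
    {"tx": 0, "ty": 0, "tz": 0.0001, "claw": 0.3, "spin": 4},
    {"tx": 0, "ty": 0, "tz": 0.0001, "claw": 0.3, "spin": 4},
    {"tx": 0, "ty": 0, "tz": 0.0001, "claw": 0.3, "spin": 4},
  ],
)

```text
time: 10.97
position: [0.6008, -0.019, 0.2673]
tool_rot: [3.034, -0.813, -0.001]
ft_force: [-3.4, -0.4, 5.9]
grip_width: 0.448
```

```bash
python3 -c "
from h import *
st()
for i in range(4): imaging.get_image('top'); st()"
```

```text
t 10.97 p [ 0.6008 -0.019   0.2673] F [-3.44 -0.42  5.89] M [ 0.048  0.739 -0.122] tau7 0.135 j [ 0.09  0.32 -0.13  1.73  0.05  1.09 -2.14] w 0.448
t 11.02 p [ 0.6008 -0.019   0.2673] F [-3.29  0.13  5.15] M [ 0.035  0.777 -0.133] tau7 0.126 j [ 0.09  0.32 -0.13  1.73  0.05  1.09 -2.14] w 0.446
t 11.07 p [ 0.6008 -0.019   0.2673] F [-2.47 -0.56  5.36] M [ 0.066  0.724 -0.092] tau7 0.125 j [ 0.09  0.32 -0.13  1.73  0.05  1.09 -2.14] w 0.450
t 11.12 p [ 0.6008 -0.019   0.2673] F [-3.14 -0.21  4.79] M [ 0.019  0.741 -0.09 ] tau7 0.125 j [ 0.09  0.32 -0.13  1.73  0.05  1.09 -2.14] w 0.452
t 11.17 p [ 0.6008 -0.019   0.2673] F [-3.4  -0.31  6.04] M [ 0.053  0.69  -0.138] tau7 0.125 j [ 0.09  0.32 -0.13  1.73  0.05  1.09 -2.14] w 0.451
```

>>> step_arm(
  increments=[
    {"tx": 0, "ty": 0, "tz": -0.0002, "claw": 0.3, "spin": 0},
    {"tx": 0, "ty": 0, "tz": -0.0004, "claw": 0.3, "spin": 0},
    {"tx": 0, "ty": 0, "tz": -0.0004, "claw": 0.3, "spin": 0},
    {"tx": 0, "ty": 0, "tz": -0.0004, "claw": 0.3, "spin": 0},
  ],
)

```text
time: 11.5
position: [0.6008, -0.019, 0.2673]
tool_rot: [3.033, -0.817, -0.001]
ft_force: [-2.9, 1.1, 4.1]
grip_width: 0.446
```

```bash
python3 -c "
from h import *
st()
for i in range(4): imaging.get_image('top'); st()"
```

```text
t 11.50 p [ 0.6008 -0.019   0.2673] F [-2.86  1.11  4.15] M [ 0.019  0.691 -0.107] tau7 0.059 j [ 0.09  0.32 -0.13  1.73  0.05  1.09 -2.14] w 0.446
t 11.55 p [ 0.6008 -0.019   0.2673] F [-2.52 -0.08  4.72] M [ 0.057  0.7   -0.065] tau7 0.050 j [ 0.09  0.32 -0.13  1.73  0.05  1.09 -2.14] w 0.449
t 11.60 p [ 0.6008 -0.019   0.2673] F [-3.22 -0.4   4.66] M [-0.035  0.744 -0.038] tau7 0.044 j [ 0.09  0.32 -0.13  1.73  0.05  1.09 -2.14] w 0.455
t 11.65 p [ 0.6008 -0.019   0.2673] F [-3.62 -0.3   5.43] M [-0.001  0.796 -0.01 ] tau7 0.040 j [ 0.09  0.32 -0.13  1.73  0.05  1.09 -2.14] w 0.447
t 11.70 p [ 0.6008 -0.019   0.2673] F [-3.37 -0.39  4.61] M [ 0.039  0.805 -0.03 ] tau7 0.037 j [ 0.09  0.32 -0.13  1.73  0.05  1.09 -2.14] w 0.446
```

>>> step_arm(
  increments=[
    {"tx": 0, "ty": 0, "tz": 0, "claw": 0.5, "spin": 0},
    {"tx": 0, "ty": 0, "tz": 0, "claw": 0.55, "spin": 0},
    {"tx": 0, "ty": 0, "tz": 0, "claw": 0.7, "spin": 0},
    {"tx": 0, "ty": 0, "tz": 0, "claw": 0.85, "spin": 0},
    {"tx": 0, "ty": 0, "tz": 0, "claw": 1, "spin": 0},
    {"tx": 0, "ty": 0, "tz": 0, "claw": 1, "spin": 0},
    {"tx": 0, "ty": 0, "tz": 0, "claw": 1, "spin": 0},
    {"tx": 0, "ty": 0, "tz": 0, "claw": 1, "spin": 0},
  ],
)

```text
time: 12.37
position: [0.601, -0.0189, 0.2673]
tool_rot: [3.033, -0.818, 0.0]
ft_force: [0.2, 0.4, 0.1]
grip_width: 0.916
```

```bash
python3 -c "
from h import *
st()
for i in range(4): imaging.get_image('top'); st()"
```

```text
t 12.37 p [ 0.601  -0.0189  0.2673] F [0.24 0.36 0.06] M [ 0.088  0.079 -0.006] tau7 0.000 j [ 0.09  0.32 -0.13  1.73  0.05  1.09 -2.14] w 0.916
t 12.42 p [ 0.601  -0.0189  0.2673] F [ 0.2  -0.38  0.12] M [0.055 0.036 0.025] tau7 0.000 j [ 0.09  0.32 -0.13  1.73  0.05  1.09 -2.14] w 0.953
t 12.47 p [ 0.6009 -0.019   0.2673] F [ 0.33  0.68 -0.47] M [ 0.1    0.069 -0.06 ] tau7 0.000 j [ 0.09  0.32 -0.13  1.73  0.05  1.09 -2.14] w 0.970
t 12.52 p [ 0.601  -0.0189  0.2673] F [-0.08  1.04  0.34] M [ 0.115  0.016 -0.029] tau7 0.000 j [ 0.09  0.32 -0.13  1.73  0.05  1.09 -2.14] w 0.983
t 12.57 p [ 0.601  -0.019   0.2673] F [ 0.32  0.06 -0.52] M [ 0.067  0.036 -0.007] tau7 0.000 j [ 0.09  0.32 -0.13  1.73  0.05  1.09 -2.14] w 0.988
```

>>> step_arm(
  increments=[
    {"tx": 0, "ty": 0, "tz": 0, "claw": 0.6, "spin": 0},
    {"tx": 0, "ty": 0, "tz": 0, "claw": 0.55, "spin": 0},
    {"tx": 0, "ty": 0, "tz": 0, "claw": 0.5, "spin": 0},
    {"tx": 0, "ty": 0, "tz": 0, "claw": 0.3, "spin": 0},
    {"tx": 0, "ty": 0, "tz": 0, "claw": 0.3, "spin": 0},
    {"tx": 0, "ty": 0, "tz": 0, "claw": 0.3, "spin": 0},
    {"tx": 0, "ty": 0, "tz": 0, "claw": 0.3, "spin": 0},
    {"tx": 0, "ty": 0, "tz": 0, "claw": 0.3, "spin": 0},
  ],
)

```text
time: 13.23
position: [0.6009, -0.0189, 0.2674]
tool_rot: [3.033, -0.818, 0.0]
ft_force: [1.4, -0.9, -0.1]
grip_width: 0.477
```

```bash
python3 -c "
from h import *
for i in range(4): imaging.get_image('top'); st()"
```

```text
t 13.28 p [ 0.6009 -0.0191  0.2673] F [-0.39  0.63 -0.02] M [ 0.351  0.018 -0.035] tau7 0.001 j [ 0.09  0.32 -0.13  1.73  0.05  1.09 -2.14] w 0.447
t 13.33 p [ 0.6009 -0.0191  0.2673] F [-1.4   0.07  0.42] M [0.054 0.062 0.048] tau7 -0.005 j [ 0.09  0.32 -0.13  1.73  0.05  1.09 -2.14] w 0.451
t 13.38 p [ 0.6009 -0.019   0.2673] F [-1.05  0.01 -0.01] M [ 0.046  0.077 -0.002] tau7 -0.004 j [ 0.09  0.32 -0.13  1.73  0.05  1.09 -2.14] w 0.449
t 13.43 p [ 0.6009 -0.0191  0.2673] F [-0.95 -0.84 -0.2 ] M [0.026 0.079 0.012] tau7 -0.003 j [ 0.09  0.32 -0.13  1.73  0.05  1.09 -2.14] w 0.451
```

>>> step_arm(
  increments=[
    {"tx": 0, "ty": 0, "tz": 0, "claw": 0.3, "spin": 4},
  ],
)

```text
time: 13.52
position: [0.6009, -0.0191, 0.2673]
tool_rot: [3.002, -0.924, -0.0]
ft_force: [-0.8, 0.0, 0.1]
grip_width: 0.451
```

```bash
python3 -c "from h import *;st()"
```

```text
t 13.52 p [ 0.6009 -0.0191  0.2673] F [-0.81  0.02  0.1 ] M [0.049 0.081 0.073] tau7 1.345 j [ 0.09  0.32 -0.12  1.73  0.04  1.09 -2.21] w 0.451
```

>>> step_arm(
  increments=[
    {"tx": 0, "ty": 0, "tz": 0, "claw": 0.3, "spin": 4},
  ],
)

```text
time: 13.6
position: [0.6009, -0.0191, 0.2674]
tool_rot: [2.967, -1.032, -0.0]
ft_force: [-1.2, -0.1, 0.4]
grip_width: 0.446
```

```bash
python3 -c "
from h import *
st()
for i in range(6): imaging.get_image('top'); st()"
```

```text
t 13.60 p [ 0.6009 -0.0191  0.2674] F [-1.16 -0.06  0.42] M [-0.005  0.132  0.115] tau7 0.801 j [ 0.08  0.32 -0.11  1.73  0.04  1.09 -2.28] w 0.446
t 13.65 p [ 0.6009 -0.0191  0.2673] F [-1.58 -1.48 -0.19] M [-0.009  0.101 -0.008] tau7 -0.039 j [ 0.08  0.32 -0.11  1.73  0.04  1.09 -2.29] w 0.448
t 13.70 p [ 0.6008 -0.0191  0.2673] F [-1.21 -1.44 -0.1 ] M [-0.033  0.121 -0.087] tau7 -0.439 j [ 0.08  0.32 -0.11  1.73  0.04  1.09 -2.28] w 0.448
t 13.75 p [ 0.6009 -0.0191  0.2673] F [-0.88  0.14  0.28] M [-0.038  0.141 -0.082] tau7 -0.086 j [ 0.08  0.32 -0.11  1.73  0.04  1.09 -2.28] w 0.446
t 13.80 p [ 0.6008 -0.0191  0.2673] F [-0.77 -0.75  0.58] M [-0.02   0.132 -0.142] tau7 0.052 j [ 0.08  0.32 -0.11  1.73  0.04  1.09 -2.28] w 0.450
t 13.85 p [ 0.6009 -0.0191  0.2673] F [-0.45 -0.82  1.49] M [-0.009  0.209 -0.089] tau7 0.073 j [ 0.08  0.32 -0.11  1.73  0.04  1.09 -2.28] w 0.450
t 13.90 p [ 0.6009 -0.0191  0.2673] F [-0.77 -0.4   1.14] M [-0.024  0.114 -0.07 ] tau7 0.072 j [ 0.08  0.32 -0.11  1.73  0.04  1.09 -2.28] w 0.444
```

>>> step_arm(
  increments=[
    {"tx": 0, "ty": 0, "tz": 0, "claw": 0.5, "spin": 0},
    {"tx": 0, "ty": 0, "tz": 0, "claw": 0.6, "spin": 0},
    {"tx": 0, "ty": 0, "tz": 0, "claw": 0.8, "spin": 0},
    {"tx": 0, "ty": 0, "tz": 0, "claw": 1, "spin": 0},
    {"tx": 0, "ty": 0, "tz": 0, "claw": 1, "spin": 0},
    {"tx": 0, "ty": 0, "tz": 0, "claw": 1, "spin": 0},
    {"tx": 0, "ty": 0, "tz": 0, "claw": 1, "spin": 0},
    {"tx": 0, "ty": 0, "tz": 0, "claw": 1, "spin": 0},
  ],
)

```text
time: 14.57
position: [0.6009, -0.0189, 0.2673]
tool_rot: [2.969, -1.027, 0.0]
ft_force: [-0.4, 0.1, -0.0]
grip_width: 0.941
```

>>> step_arm(
  increments=[
    {"tx": 0, "ty": 0, "tz": 0, "claw": 1, "spin": 0},
    {"tx": 0, "ty": 0, "tz": -0.01, "claw": 1, "spin": 0},
    {"tx": 0, "ty": 0, "tz": -0.025, "claw": 1, "spin": 0},
    {"tx": 0, "ty": 0, "tz": -0.05, "claw": 1, "spin": 0},
    {"tx": 0, "ty": 0, "tz": -0.075, "claw": 1, "spin": 0},
    {"tx": 0, "ty": 0, "tz": -0.1, "claw": 1, "spin": 0},
    {"tx": 0, "ty": 0, "tz": -0.12, "claw": 1, "spin": 0},
    {"tx": 0, "ty": 0, "tz": -0.12, "claw": 1, "spin": 0},
  ],
)

```text
time: 15.23
position: [0.6021, -0.0189, 0.3936]
tool_rot: [-2.966, 1.027, -0.014]
ft_force: [0.5, -0.3, 0.0]
grip_width: 0.998
```

```bash
python3 - <<'E'
from h import *
import cv2
st()
s=imaging.get_image("scene"); cv2.imwrite("pics/end.png",s)
a=cv2.imread("pics/scene0.png")[150:300,100:350];b=s[150:300,100:350]
cv2.imwrite("pics/cmp.png",np.vstack([cv2.resize(i,(480,288)) for i in(a,b)]))
E
```

```text
t 15.23 p [ 0.6021 -0.0189  0.3936] F [ 0.52 -0.29  0.02] M [ 0.111 -0.048  0.   ] tau7 0.009 j [ 0.08  0.22 -0.11  1.59  0.03  1.31 -2.27] w 0.998
```

View pics/cmp.png

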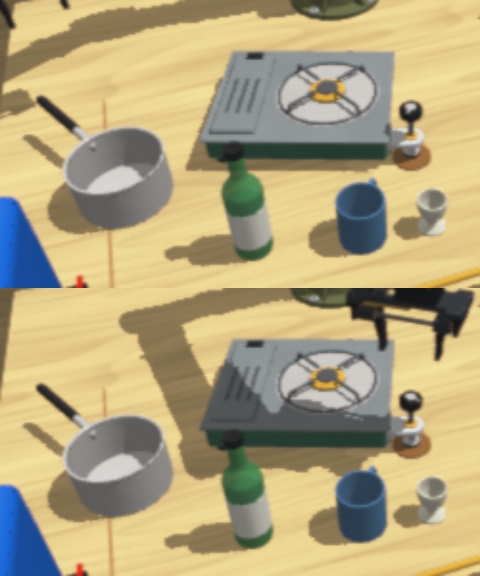

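The before and after pictures match: the hob, pan, bottle, mug and egg cup have not moved, the knob sits lower, and the gripper is clear. I'm handing in.

```bash
python3 -c "
from bench import workorder; print(workorder.close_job())"
```

```text
the job is handed in; nothing more can be done
None
```

I turned the knob about 288° clockwise in total, roughly 4.8 mm of travel, and handed the job in at about 15 s. I could not measure the final pad force or the hob's tilt directly. I judge both to be in range from torque and geometry.

- **Contact:** the wrist torque stayed steady while the foot hung free, then stepped by about 0.1 N m between 256° and 268°. The measured moment rose to 0.10–0.16 N m, and the knob's height stopped falling.
- **Bearing by itself:** at that point the arm was also pushing down on the knob with about 4–5 N. I let go, gripped again with almost no load and turned another 8°. The rubbing moment came back at about 0.07–0.12 N m, so the pad bears without help.
- **Not jacked up:** the foot was driven at most about 30° (0.5 mm) past first touch. That gives a tilt of 0.0015 rad at worst, against the 0.0025 rad limit.
- **Rest of the board:** in the final picture, the hob, saucepan, bottle, mug and egg cup stand where they did at the start. The spatula and caddy were outside the compared crop, but the arm never went near them. The gripper was open, about 120 mm above its working height and touching nothing.
- **Noisy reading:** the direct moment reading had about ±0.04 N m of noise, so I relied on the joint 7 torque to spot first contact. Its change had the opposite sign from what I expected. I accepted it because its size fitted, and because the moment, the vertical force and the knob height all agreed.

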